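# Hang a slide case on the crowded stand

## Robot

A 6-joint arm with a two-finger parallel gripper is mounted at the origin on the work surface. World frame = base frame: x ahead of the robot, y to its left, z up, the work surface at z = 0. Lengths are in mm, angles in rad, forces in N, time in s.
With the tool pointing down it reaches from about 350 to 875 mm from the base axis. Payload 4.2 kg.
Tool frame: the origin (TCP) lies at the very end of the fingers, on their centre line; the grasp point (between the pads) lies arm.grip_point_offset behind it (arm.grip_point_offset is the distance from the TCP to the grasp point, in mm); z points along the fingers, y is the line along which they close (so a half turn about z gives the same grasp; the last joint's range is limited). The gripper opens to 85 mm and grips with 20 to 120 N. Pads are 22 mm wide; open, the fingers measure 114 mm over their backs; the gripper's body (76 mm by 85 mm) begins 54 mm behind the grasp point. The pads swing forward as they close: fully open they stand 13 mm farther back than shut.
Start: joints at [1.607, 0.385, 0.008, 0, -1.194, -0.259], TCP at [138.069, 609.538, 231.312] pointing down, gripper open.
Joint ranges: [-3.14, 3.14], [-1.21, 2.06], [-1.07, 1.41], [-3.16, 2.05], [-2.99, -0.16], [-3.1, 3.1]. Speed limits (rad/s): [2.79, 2.79, 3.14, 3.14, 3.14, 3.14].

## Interface

Orientations are given as a unit quaternion [x, y, z, w].
In Python, from bench import arm, cams, ticket gives the robot as it stands.
- The arm moves only by the tool servo_tool, never from a script. Its argument "commands" is a list that holds one entry, the list of rows, each a list of 7 numbers: the closure in counts, from 0 (fully open) to 255 (shut), then the shift along the tool's x, y, z in m, then the turn, a rotation vector about the tool's x, y, z in degrees. In form: [[[grip, x, y, z, ax, ay, az], ...]]. A call has 1 to 10 rows; each row shifts and turns the commanded pose from where the row before left it, along the tool's axes as they then stand; what a row does not reach is not made up. A row lasts 1/12 s, in which the tool goes at most 41.7 mm and 7.16 degrees, less where a joint would pass 70% of its speed; a pose out of reach is approached as far as the arm can. A call with a gripper value outside its range is refused whole. The fingers move at their own pace and stop on an object; the grip force is fixed at half the most. Time passes only in rows, so rows that do not move let the fingers close. It gives the time, the measured TCP pose, the force, the opening and the grip force at its end, in the units of the state.
- arm.read_state(): the state, without advancing time (a new reading comes with each control period).
- cams.get_image(name): name is "scene" or "top" or "wrist"; returns a dict with "frame" (420x560x3 uint8, blue, green, red), "K" (3x3 intrinsics, pixels), "T" (4x4, takes a point from camera to world coordinates). Camera axes: x right, y up, looking along -z (the intrinsics and any distortion apply to the point x, -y, -z); pixel columns grow to the right and rows downward; lengths in mm; the calibration is good to about 2 mm. A picture is of the moment at which its call begins. There is no depth.
- ticket.job_done(): hands the job in; it is judged then, once.
The state is a dict: "clock": time; "joints": joint angles; "joint_vel": joint speeds; "joint_efforts": joint torques, N m; "position": TCP position; "ee_rot": TCP orientation; "contact_force": force on the tool from outside, world axes, zero at the start; "wrist_torque": the same for the moment, N m; "gripper_width": finger opening in mm; "grasp_force": force on a finger pad.
Only numpy, scipy, OpenCV 4.12 (cv2) and the standard library are available. Lean on these libraries where they do the work, as an engineer would, in place of code of your own. Each camera call takes 0.05 s, during which the arm holds its last target. There are 200 camera calls.

## Task

Lift the orange slide case out of its metal loading block and hang it by its hook on the white board of the hanging stand, in the empty place between the two neighbouring cases, fully home in the notch of the blue saddle there. Glass slides are inside: feel for the notch gently rather than forcing the hook down, do not shove the hanging cases along or off the board, and leave everything else on the bench where it is.

Things in the scene. Friction and masses are not known exactly. Their poses are not given: they have to be found in the camera images.
- case: Orange slide case, a flat box 20 (x) by 32 (y) by 85 mm (z), about 0.1 kg, glass inside. Origin: centre of its underside, z up. A grip tab 14 (x) by 24 (y) mm stands on top, z = 85 to 127 mm. Its hook is at the back (+x). It starts upright in the block's socket.
- case_hook (a point): Middle of the underside of the orange case's hook arm, at x = 18.5, z = 75 mm in the case's frame; this face carries the weight. The hook is 14 mm wide in y: arm z = 75 to 85 mm, and at its end a lip, x = 27 to 32 mm, down to z = 55 mm; it straddles x = 10 to 27 mm.
- block: Aluminium loading block, fixed, 52 (x) by 60 (y) by 36 mm high on a black foot 70 by 90 mm. Origin: centre of its underside. Its open-topped socket is 24 (x) by 36 (y) mm, floor 6 mm above the bench; the case stands in it with the same yaw and about 2 mm of play and is drawn straight up.
- rack: Hanging stand, fixed. Origin: centre of its underside. Grey base 160 (x) by 280 (y) by 12 mm; a white upright board 10 mm thick (x = -5 to 5 mm), 260 mm long in y, top edge at z = 125 mm. Cases hang on its -x side, hooks over the edge towards +x, same yaw as the stand. A seated case has its origin at z = 50, x = -22 to -15 mm.
- rack_edge (a point): Middle of the board's top edge (y = 0, z = 125 mm in the stand), the empty place. A blue saddle clamped here, 48 mm long in y, as thick as the board, has two blocks 7 mm high and between them one notch 15.5 mm wide in y down to the edge. It is fixed off-centre: the notch's middle lies anywhere within 9 mm of this point in y, unmeasured.
- case_blue: Blue-topped clear case, same make, size and axes as the orange one. The three clear-bodied cases hang loose on the board: two beside the empty place, centres 43 to 47 mm from its middle in y, one at 86 to 90 mm towards +y. Which hangs where varies. Easily pushed along or off.
- case_green: Green-topped clear case of the same make and size, hanging likewise.
- case_grey: Grey-topped clear case of the same make and size, hanging likewise.
- bottle: Amber bottle, 64 mm across, 140 mm high; leave alone. Origin at the underside's centre.
- beaker: Glass beaker, 70 mm across, 90 mm high; leave alone. Origin at the underside's centre.
- marker: White and red marker pen lying down, 136 mm long, 16 mm thick; leave alone. Origin under its middle.

How it is judged:
By the outcome, as a careful person would: the job done as asked, in the order asked, and still so for the second after the job is handed in, with the robot touching nothing.
It also fails if it takes over 61 s, if anything falls off the work surface, if the arm or the gripper's body presses on something with over 40 N, if the wrist force passes 120 N, or if a joint passes its speed limit or range.

## Working session

There is one attempt and no reset: what is moved stays moved. The work goes in short steps, Python scripts to look and compute and a tool call to move; the robot and the scene stay as the last step left them, time stands still between calls to the robot, and variables do not carry over. Pictures are saved under pics/ and viewed, at most 10 in all, crops included, and the job is handed in when it is done.

Besides the shell and the picture viewer there is one more tool, called after "Request:" by a JSON object that holds its "name" and its "arguments". servo_tool: Moves the arm, as the interface text tells. Its arguments: {"type":"object","properties":{"commands":{"type":"array","items":{"type":"array","items":{"type":"array","items":{"type":"number"}}}}},"required":["commands"]}

```bash
mkdir -p pics; ls
cat > h.py <<'E'
import numpy as np, cv2
from bench import arm, cams, ticket
def ray(im,u,v):
    K,T=np.array(im["K"]),np.array(im["T"])
    d=np.linalg.inv(K)@[u,v,1.]; d=T[:3,:3]@(d*[1,-1,-1]); return T[:3,3],d/np.linalg.norm(d)
def onz(im,u,v,z):
    o,d=ray(im,u,v); return o+d*(z-o[2])/d[2]
def proj(im,P):
    K,T=np.array(im["K"]),np.array(im["T"])
    p=T[:3,:3].T@(np.array(P,float)-T[:3,3]); q=K@(p*[1,-1,-1]); return q[:2]/q[2]
E
python3 - <<'E'
from h import *
s=arm.read_state(); print({k:np.round(v,3) for k,v in s.items()}); print(arm.grip_point_offset)
for n in("scene","top","wrist"):
    im=cams.get_image(n); cv2.imwrite(f"pics/{n}0.png",im["frame"]); print(n,np.round(im["K"],1).tolist(),np.round(im["T"],3).tolist(),[k for k in im])
E
```

```text
pics
{'clock': np.float64(0.0), 'joints': array([ 1.607,  0.386,  0.007, -0.   , -1.194, -0.259]), 'joint_vel': array([-0.001, -0.001, -0.002,  0.001, -0.   , -0.   ]), 'joint_efforts': array([-0.0000e+00, -3.9229e+01,  1.8840e+01,  4.1860e+00, -5.0000e-03,
        0.0000e+00]), 'position': array([137.954, 609.001, 230.204]), 'ee_rot': array([ 0.994, -0.111, -0.   ,  0.001]), 'contact_force': array([ 0.291, -0.201, -0.603]), 'wrist_torque': array([-0.052,  0.031,  0.008]), 'grasp_force': np.float64(0.0), 'gripper_width': np.float64(85.052)}
18.700000000000003
scene [[397.5, 0.0, 274.7], [0.0, 397.5, 217.3], [0.0, 0.0, 1.0]] [[0.089, -0.723, 0.685, 1099.847], [0.996, 0.076, -0.049, -38.01], [-0.017, 0.687, 0.727, 614.231], [0.0, 0.0, 0.0, 1.0]] ['frame', 'K', 'T']
top [[414.3, 0.0, 276.2], [0.0, 414.3, 215.0], [0.0, 0.0, 1.0]] [[0.003, 0.993, -0.12, 505.473], [-1.0, 0.001, -0.01, -5.68], [-0.01, 0.12, 0.993, 1002.124], [0.0, 0.0, 0.0, 1.0]] ['frame', 'K', 'T']
wrist [[298.4, 0.0, 279.8], [0.0, 298.4, 210.0], [0.0, 0.0, 1.0]] [[-0.221, 0.937, 0.271, 206.299], [-0.975, -0.213, -0.059, 592.728], [0.002, -0.277, 0.961, 372.538], [0.0, 0.0, 0.0, 1.0]] ['frame', 'K', 'T']
```

View pics/scene0.png

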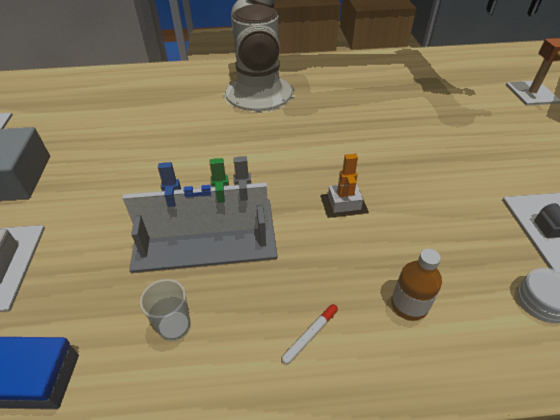

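View pics/top0.png

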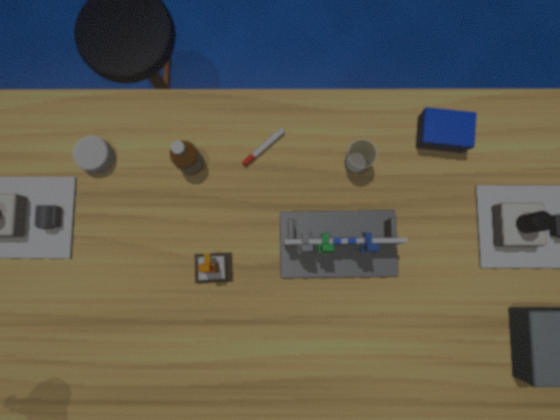

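Scene: blue/green/grey cases on the board at about (168,180), (218,175), (241,175), blue saddle blocks at (188,190) and (206,190), orange case in its block at (347,185). Top: block at (212,267), rack base spans (280–397, 210–278), with the saddle near (344,241).

Run:
```python
from h import *
im={n:cams.get_image(n) for n in("top","scene")}
def blobs(n,lo,hi,box,mina=6):
    f=cv2.cvtColor(im[n]["frame"],cv2.COLOR_BGR2HSV); m=cv2.inRange(f,lo,hi); k=np.zeros_like(m); x0,y0,x1,y1=box; k[y0:y1,x0:x1]=m[y0:y1,x0:x1]
    c,_=cv2.findContours(k,cv2.RETR_EXTERNAL,cv2.CHAIN_APPROX_NONE)
    return [x for x in c if cv2.contourArea(x)>=mina],k
# block foot (dark) and rack base (grey low sat) in top
for nm,lo,hi,box,z in(("foot",(0,0,0),(180,255,60),(185,245,240,290),0),("base",(0,0,0),(180,60,140),(270,200,410,290),12)):
    c,k=blobs("top",lo,hi,box,1); p=np.vstack(c); r=cv2.minAreaRect(p); b=cv2.boxPoints(r)
    P=np.array([onz(im["top"],*q,z) for q in b]); print(nm,r,P.round(0)[:,:2].tolist(),P.mean(0).round(1), np.degrees(np.arctan2(*(P[1]-P[0])[[1,0]])).round(1))
for n,box,zz in(("top",(270,200,410,290),128),("scene",(120,140,280,215),128)):
    for nm,lo,hi in(("blue",(100,150,60),(130,255,255)),("green",(45,100,50),(85,255,255))):
        for c in blobs(n,lo,hi,box,3)[0]:
            q=c.reshape(-1,2).mean(0); print(n,nm,cv2.boundingRect(c),onz(im[n],*q,zz).round(0))
for n,box in(("top",(185,240,240,290)),("scene",(320,140,370,215))):
    for c in blobs(n,(5,150,80),(22,255,255),box,3)[0]: print(n,"orange",cv2.boundingRect(c),onz(im[n],*c.reshape(-1,2).mean(0),110).round(0))
t=cv2.resize(im["top"]["frame"][200:290,180:410],None,fx=3.4,fy=3.4,interpolation=cv2.INTER_CUBIC)
s=cv2.resize(im["scene"]["frame"][145:220,120:380],None,fx=3,fy=3,interpolation=cv2.INTER_CUBIC)
w=np.zeros((540,790,3),np.uint8); w[:t.shape[0],:t.shape[1]]=t; w[310:310+s.shape[0],:s.shape[1]]=s; cv2.imwrite("pics/c1.png",w)
```

```text
foot ((222.21347045898438, 273.2929382324219), (19.256633758544922, 36.65245056152344), 40.42607498168945) [[467.0, 180.0], [534.0, 124.0], [504.0, 88.0], [438.0, 144.0]] [486.  133.7   0. ] -40.0
base ((343.5, 243.5), (67.0, 127.0), 90.0) [[638.0, -5.0], [638.0, -310.0], [479.0, -304.0], [478.0, -5.0]] [ 558.  -155.9   12. ] -89.9
top blue (369, 245, 8, 4) [ 545. -200.  128.]
top blue (349, 239, 6, 4) [ 557. -156.  128.]
top blue (335, 239, 5, 4) [ 558. -125.  128.]
top blue (367, 234, 3, 6) [ 566. -190.  128.]
top green (318, 233, 16, 20) [ 550. -100.  128.]
scene blue (184, 187, 8, 4) [ 552. -156.  128.]
scene blue (165, 186, 8, 9) [ 553. -190.  128.]
scene blue (202, 185, 8, 4) [ 552. -123.  128.]
scene blue (174, 180, 4, 6) [ 536. -178.  128.]
scene green (210, 158, 18, 44) [ 531. -100.  128.]
top orange (198, 254, 18, 18) [508. 152. 110.]
scene orange (338, 154, 20, 43) [531. 146. 110.]
```

View pics/c1.png

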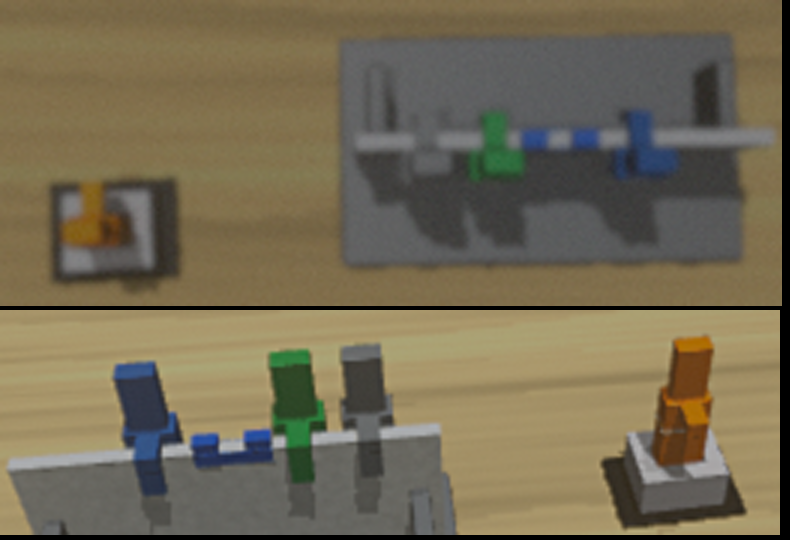

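The crops show a saddle with its notch midway between the blue blocks, blue case on the −y side, green on the +y side and grey beyond it. Orange hook points to +x. Turning the tool so the fingers close along world x.

Request:
{"name": "servo_tool", "arguments": {"commands": [[[0, 0, 0, -0.003, 0, 0, 7], [0, 0, 0, -0.003, 0, 0, 7], [0, 0, 0, -0.003, 0, 0, 7], [0, 0, 0, -0.003, 0, 0, 7], [0, 0, 0, -0.003, 0, 0, 7], [0, 0, 0, -0.003, 0, 0, 7], [0, 0, 0, -0.003, 0, 0, 7], [0, 0, 0, -0.003, 0, 0, 7], [0, 0, 0, -0.003, 0, 0, 7], [0, 0, 0, -0.003, 0, 0, 7]]]}}

```text
clock: 1.08
position: [138.0, 609.4, 261.3]
ee_rot: [0.748, -0.663, 0.0, 0.0]
contact_force: [-0.2, 0.5, 0.1]
gripper_width: 85.3
grasp_force: 0.0
```

Request:
{"name": "servo_tool", "arguments": {"commands": [[[0, 0, 0, 0, 0, 0, 7.1], [0, 0.028, -0.022, 0, 0, 0, 0], [0, 0.028, -0.022, 0, 0, 0, 0], [0, 0.028, -0.022, 0, 0, 0, 0], [0, 0.028, -0.022, 0, 0, 0, 0], [0, 0.028, -0.022, 0, 0, 0, 0], [0, 0.028, -0.022, 0, 0, 0, 0], [0, 0.028, -0.022, 0, 0, 0, 0], [0, 0.028, -0.022, 0, 0, 0, 0], [0, 0.028, -0.022, 0, 0, 0, 0]]]}}

```text
clock: 1.92
position: [337.3, 356.4, 261.5]
ee_rot: [0.708, -0.706, -0.0, -0.0]
contact_force: [1.1, 0.0, -0.2]
gripper_width: 85.5
grasp_force: 0.0
```

Request:
{"name": "servo_tool", "arguments": {"commands": [[[0, 0.028, -0.022, 0, 0, 0, 0], [0, 0.028, -0.022, 0, 0, 0, 0], [0, 0.028, -0.022, 0, 0, 0, 0], [0, 0.028, -0.022, 0, 0, 0, 0], [0, 0.028, -0.022, 0, 0, 0, 0], [0, 0.028, -0.022, 0, 0, 0, 0], [0, 0.028, -0.022, 0, 0, 0, 0], [0, 0, 0, 0, 0, 0, 0], [0, 0, 0, 0, 0, 0, 0]]]}}

```text
clock: 2.67
position: [491.8, 160.8, 260.9]
ee_rot: [-0.707, 0.708, 0.0, -0.0]
contact_force: [0.6, 0.5, -0.1]
gripper_width: 85.7
grasp_force: 0.0
```

Run:
```python
from h import *
from scipy.spatial.transform import Rotation as R
s=arm.read_state(); print(s["clock"],s["position"].round(1),R.from_quat(s["ee_rot"]).as_matrix().round(3).tolist(),s["joints"].round(2))
im=cams.get_image("wrist"); cv2.imwrite("pics/w1.png",im["frame"]); print(np.round(im["T"],3).tolist())
```

```text
2.6667 [491.8 160.8 260.9] [[-0.002, -1.0, -0.001], [-1.0, 0.002, -0.0], [0.0, 0.001, -1.0]] [ 0.63  0.18 -0.2  -0.   -1.19 -0.63]
[[-1.0, -0.002, -0.0, 491.259], [0.002, -0.961, -0.277, 89.275], [0.0, -0.277, 0.961, 403.132], [0.0, 0.0, 0.0, 1.0]]
```

View pics/w1.png

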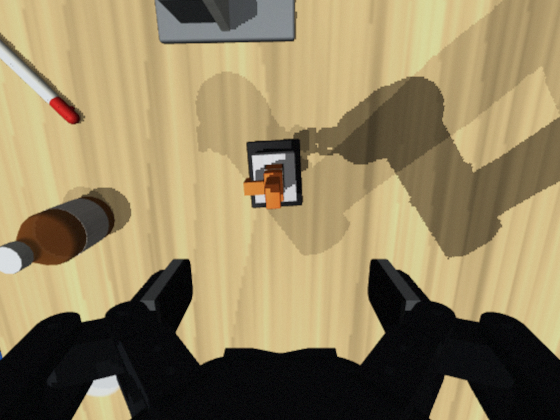

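The wrist view shows the foot at about (274,173), orange tab at (273,195), hook pointing left (+x), and the block turned by a couple of degrees. Measuring.

Run:
```python
from h import *
im=cams.get_image("wrist"); f=im["frame"]; h=cv2.cvtColor(f,cv2.COLOR_BGR2HSV)
sub=lambda m:(m[130:220,230:320])
def rect(m,z,nm):
    c,_=cv2.findContours(m,cv2.RETR_EXTERNAL,cv2.CHAIN_APPROX_NONE); c=max(c,key=cv2.contourArea)+[230,130]
    r=cv2.minAreaRect(cv2.convexHull(c)); b=cv2.boxPoints(r); P=np.array([onz(im,*q,z) for q in b]); 
    e=P[1]-P[0]; print(nm,r,P[:,:2].round(1).tolist(),P.mean(0).round(1),np.degrees(np.arctan2(e[1],e[0])).round(2))
foot=cv2.inRange(h,(0,0,0),(180,255,45)); org=cv2.inRange(h,(3,150,60),(22,255,255)); wht=cv2.inRange(h,(0,0,70),(180,60,255))
rect(cv2.morphologyEx(sub(foot|org|wht),cv2.MORPH_CLOSE,np.ones((3,3))),0,"all")
rect(sub(foot),0,"foot"); rect(sub(wht),36,"white"); rect(sub(org),110,"orange")
h2=sub(h); bright=cv2.inRange(h2,(3,150,150),(22,255,255)); rect(bright,133,"bright")
a=cv2.resize(f[130:220,230:320],None,fx=6,fy=6,interpolation=cv2.INTER_CUBIC); cv2.imwrite("pics/c2.png",a)
```

```text
all ((271.3604431152344, 172.95306396484375), (68.37315368652344, 57.517539978027344), 88.02507019042969) [[541.4, 110.4], [465.8, 107.9], [460.8, 201.0], [541.4, 203.9]] [502.3 155.8   0. ] -178.06
foot ((273.9703063964844, 171.63893127441406), (65.92634582519531, 52.21035385131836), 88.02507019042969) [[534.4, 110.2], [465.8, 107.9], [461.0, 197.5], [534.0, 200.1]] [498.8 153.9   0. ] -178.06
white ((273.4431457519531, 176.74176025390625), (49.81011199951172, 42.555484771728516), 85.71085357666016) [[526.6, 124.8], [475.1, 121.0], [469.7, 183.0], [523.6, 187.2]] [498.8 154.   36. ] -175.76
orange ((262.5, 185.5), (43.0, 39.0), 90.0) [[526.9, 128.0], [488.7, 128.0], [488.6, 171.7], [528.4, 171.7]] [508.2 149.9 110. ] -179.99
bright ((262.7013854980469, 192.99464416503906), (38.97649002075195, 32.206478118896484), 59.4207763671875) [[528.5, 143.8], [502.8, 128.7], [484.6, 160.0], [510.9, 176.1]] [506.7 152.1 133. ] -149.58
```

View pics/c2.png

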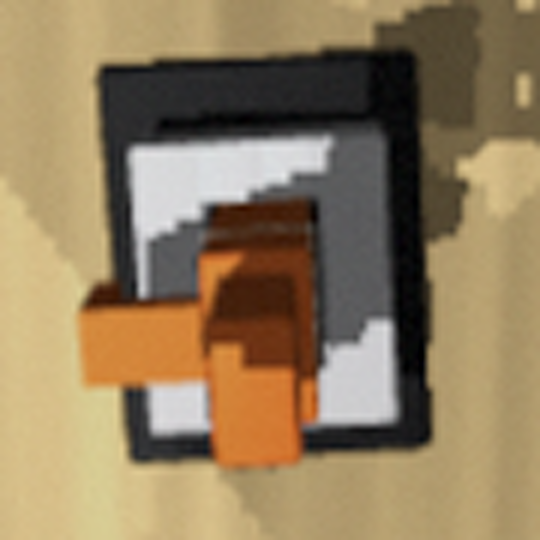

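Run:
```python
from h import *
im=cams.get_image("wrist")
for q in((265,187.5),(279.5,188),(280.3,206.8),(266,207.8),(272.7,197.6)): print(onz(im,*q,133).round(1))
t=cams.get_image("top")
# saddle / rack in top image, board white edges
m=cv2.inRange(cv2.cvtColor(t["frame"],cv2.COLOR_BGR2HSV),(0,0,150),(180,50,255))
for u in range(286,408,8):
    v=np.where(m[230:252,u]>0)[0]
    if len(v): print(u,v.mean()+230,onz(t,u,v.mean()+230,125).round(1)[:2],len(v))
```

```text
[504.2 147.4 133. ]
[490.9 147.8 133. ]
[490.1 165.8 133. ]
[503.5 166.8 133. ]
[497.2 157.  133. ]
```

Request:
{"name": "servo_tool", "arguments": {"commands": [[[0, 0.006, -0.006, 0.015, 0, 0, -2.5], [0, 0, 0, 0.03, 0, 0, 0], [0, 0, 0, 0.03, 0, 0, 0], [0, 0, 0, 0.03, 0, 0, 0], [0, 0, 0, 0.025, 0, 0, 0], [0, 0, 0, 0.02, 0, 0, 0], [0, 0, 0, 0.014, 0, 0, 0], [0, 0, 0, 0, 0, 0, 0]]]}}

```text
clock: 3.53
position: [494.6, 156.4, 94.4]
ee_rot: [0.724, -0.69, -0.001, 0.003]
contact_force: [0.3, -0.4, -0.4]
gripper_width: 85.1
grasp_force: 0.0
```

Run:
```python
from h import *
s=arm.read_state(); print(s["position"].round(1),s["contact_force"].round(2),s["ee_rot"].round(4))
a=cams.get_image("wrist")["frame"]; b=cams.get_image("scene")["frame"][110:230,270:430]
w=np.zeros((420,800,3),np.uint8); w[:,:373]=cv2.resize(a[:,93:466],(373,420)); b=cv2.resize(b,None,fx=2.6,fy=2.6,interpolation=cv2.INTER_CUBIC); w[:b.shape[0],380:380+b.shape[1]]=b
cv2.imwrite("pics/c3.png",w)
```

```text
[494.6 156.4  94.4] [ 0.32 -0.43 -0.44] [ 0.7237 -0.6901 -0.001   0.0032]
```

View pics/c3.png

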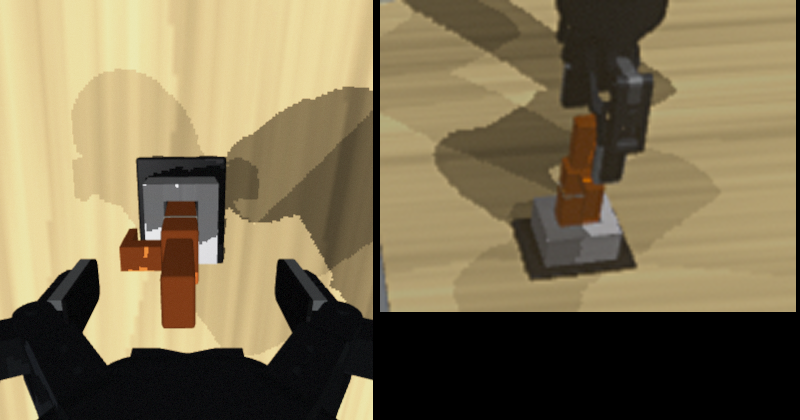

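Wrist: tab top spans rows ~265–328 at columns 255–288, fingertips on both sides. I will check the y alignment by projection.

Run:
```python
from h import *
w=cams.get_image("wrist"); s=cams.get_image("scene"); p=arm.read_state()["position"]
print("tcp px",proj(w,p), proj(s,p))
h=cv2.cvtColor(w["frame"],cv2.COLOR_BGR2HSV); m=cv2.inRange(h,(3,120,40),(22,255,255))
m[:210]=0
for v in range(240,332,6):
    u=np.where(m[v,220:340]>0)[0]+220
    if len(u): print(v,u.min(),u.max(),h[v,272].tolist())
for q in((255,243),(288,243),(255,268),(288,268),(256,328),(287,327)): print(q,onz(w,*q,133).round(1))
for P in((497,143,133),(497,155,133),(497,167,133),(497,155,91)): print(P,proj(w,P).round(),proj(s,P).round())
```

```text
tcp px [277.38065077 266.95828105] [349.32907239 169.42651403]
240 220 295 [11, 211, 82]
246 220 294 [10, 202, 82]
252 220 294 [11, 219, 77]
258 220 294 [10, 208, 82]
264 220 295 [11, 216, 79]
270 260 295 [10, 212, 90]
276 259 295 [10, 207, 128]
282 260 293 [10, 206, 126]
288 260 293 [10, 202, 130]
294 260 293 [11, 214, 125]
300 260 293 [11, 209, 127]
306 260 293 [10, 207, 128]
312 261 293 [11, 206, 126]
318 261 292 [10, 207, 127]
(255, 243) [507.4 130.3 133. ]
(288, 243) [494.7 129.7 133. ]
(255, 268) [507.1 140.9 133. ]
(288, 268) [494.1 140.3 133. ]
(256, 328) [506.  168.7 133. ]
(287, 327) [493.  167.6 133. ]
(497, 143, 133) [280. 274.] [344. 156.]
(497, 155, 133) [279. 300.] [350. 156.]
(497, 167, 133) [278. 325.] [356. 155.]
(497, 155, 91) [279. 256.] [348. 172.]
```

Request:
{"name": "servo_tool", "arguments": {"commands": [[[0, 0.001, -0.0035, -0.003, 0, 0, 0], [0, 0, 0, 0, 0, 0, 0], [150, 0, 0, 0, 0, 0, 0], [180, 0, 0, 0, 0, 0, 0], [255, 0, 0, 0, 0, 0, 0], [255, 0, 0, 0, 0, 0, 0], [255, 0, 0, 0, 0, 0, 0], [255, 0, 0, 0, 0, 0, 0], [255, 0, 0, 0, 0, 0, 0], [255, 0, 0, 0, 0, 0, 0]]]}}

```text
clock: 4.57
position: [500.6, 155.5, 100.3]
ee_rot: [0.723, -0.691, -0.0, 0.0]
contact_force: [-0.1, -0.1, 0.7]
gripper_width: 13.0
grasp_force: 59.1
```

Run:
```python
from h import *
s=arm.read_state(); print({k:np.round(v,3) for k,v in s.items()})
```

```text
{'clock': np.float64(4.567), 'joints': array([ 0.611,  0.353, -0.413,  0.   , -0.804, -0.565]), 'joint_vel': array([ 0.002, -0.001,  0.   ,  0.001, -0.001, -0.002]), 'joint_efforts': array([ 4.7000e-02, -3.3096e+01,  1.4632e+01,  3.2120e+00,  1.1700e-01,
        1.0000e-03]), 'position': array([500.594, 155.469, 100.288]), 'ee_rot': array([ 0.723, -0.691, -0.   ,  0.   ]), 'contact_force': array([-0.068, -0.12 ,  0.686]), 'wrist_torque': array([-0.071,  0.216,  0.009]), 'grasp_force': np.float64(59.127), 'gripper_width': np.float64(12.954)}
```

Request:
{"name": "servo_tool", "arguments": {"commands": [[[255, 0, 0, -0.008, 0, 0, 0], [255, 0, 0, -0.012, 0, 0, 0], [255, 0, 0, -0.015, 0, 0, 0], [255, 0, 0, -0.02, 0, 0, 0], [255, 0, 0, -0.025, 0, 0, 0], [255, 0, 0, -0.03, 0, 0, 0], [255, 0, 0, -0.03, 0, 0, 0], [255, 0, 0, -0.03, 0, 0, 0], [255, 0, 0, -0.025, 0, 0, 0], [255, 0, 0, 0, 0, 0, 0]]]}}

```text
clock: 5.4
position: [503.1, 156.3, 302.0]
ee_rot: [0.723, -0.69, 0.002, -0.006]
contact_force: [0.7, 0.4, 0.7]
gripper_width: 13.3
grasp_force: 59.1
```

Run:
```python
from h import *
s=arm.read_state(); print({k:np.round(s[k],3) for k in("clock","position","ee_rot","contact_force","gripper_width","grasp_force")})
t=cams.get_image("top"); m=cv2.cvtColor(t["frame"],cv2.COLOR_BGR2HSV)
# board top edge: bright low-sat, by column
for u in range(284,408,8):
    col=t["frame"][228:254,u].astype(int).mean(1); sat=m[228:254,u,1]
    print(u,col.astype(int).tolist())
```

```text
{'clock': np.float64(5.4), 'position': array([503.084, 156.348, 302.016]), 'ee_rot': array([ 0.723, -0.69 ,  0.002, -0.006]), 'contact_force': array([0.74 , 0.372, 0.686]), 'gripper_width': np.float64(13.289), 'grasp_force': np.float64(59.079)}
284 [109, 106, 108, 110, 109, 110, 108, 108, 110, 109, 110, 114, 117, 118, 116, 107, 99, 89, 87, 92, 95, 100, 102, 108, 107, 106]
292 [97, 98, 96, 100, 94, 98, 95, 96, 95, 95, 100, 120, 133, 139, 136, 121, 95, 71, 64, 69, 66, 67, 65, 65, 66, 68]
300 [108, 107, 108, 108, 103, 103, 101, 101, 99, 101, 107, 122, 133, 136, 134, 120, 105, 90, 84, 82, 81, 79, 78, 81, 84, 81]
308 [107, 105, 103, 104, 101, 97, 100, 101, 102, 102, 106, 115, 116, 119, 112, 99, 96, 100, 104, 104, 104, 101, 89, 77, 64, 66]
316 [108, 104, 105, 105, 103, 104, 101, 104, 100, 97, 110, 128, 137, 139, 136, 115, 88, 69, 64, 62, 59, 59, 62, 58, 65, 68]
324 [102, 103, 101, 100, 94, 86, 80, 80, 80, 82, 82, 81, 79, 80, 76, 72, 74, 80, 83, 83, 79, 78, 66, 59, 58, 65]
332 [104, 103, 104, 102, 102, 102, 100, 101, 98, 98, 109, 117, 122, 122, 117, 101, 82, 76, 76, 78, 78, 75, 67, 62, 61, 
[... 367 characters left out ...]
, 97, 88, 79, 63, 60, 66, 70, 81, 89, 102, 107, 100, 92, 81, 67, 54, 50, 48, 52, 52, 60, 64, 68, 71]
372 [100, 99, 99, 101, 97, 96, 94, 92, 93, 97, 109, 119, 120, 116, 106, 89, 80, 76, 78, 76, 79, 75, 68, 62, 59, 63]
380 [97, 98, 98, 97, 98, 96, 97, 89, 97, 106, 124, 135, 139, 134, 117, 86, 68, 61, 69, 69, 66, 68, 67, 66, 66, 67]
388 [49, 48, 48, 48, 45, 47, 44, 45, 60, 85, 117, 135, 139, 133, 115, 89, 67, 65, 67, 65, 66, 66, 63, 64, 68, 67]
396 [106, 106, 102, 102, 100, 97, 99, 97, 99, 111, 129, 137, 141, 133, 113, 87, 85, 90, 88, 89, 80, 77, 76, 73, 74, 71]
404 [117, 117, 116, 118, 118, 117, 119, 118, 119, 126, 136, 140, 141, 135, 123, 115, 116, 117, 117, 117, 118, 116, 118, 116, 114, 116]
```

Request:
{"name": "servo_tool", "arguments": {"commands": [[[255, 0.02, 0.0046, 0, 0, 0, 0], [255, 0.031, 0.0046, 0, 0, 0, 0], [255, 0.033, 0.0046, 0, 0, 0, 0], [255, 0.033, 0.0046, 0, 0, 0, 0], [255, 0.033, 0.0046, 0, 0, 0, 0], [255, 0.033, 0.0046, 0, 0, 0, 0], [255, 0.033, 0.0046, 0, 0, 0, 0], [255, 0.033, 0.0046, 0, 0, 0, 0], [255, 0.028, 0.0046, 0, 0, 0, 0], [255, 0.017, 0.0046, 0, 0, 0, 0]]]}}

```text
clock: 6.28
position: [467.0, -142.4, 294.1]
ee_rot: [0.722, -0.691, -0.001, 0.001]
contact_force: [0.0, 0.0, -0.7]
gripper_width: 13.4
grasp_force: 58.9
```

Request:
{"name": "servo_tool", "arguments": {"commands": [[[255, 0, 0, 0, 0, 0, 1.8], [255, 0, 0, 0, 0, 0, 0], [255, 0, 0, 0, 0, 0, 0], [255, 0, 0, 0, 0, 0, 0]]]}}

```text
clock: 6.62
position: [468.0, -139.8, 294.8]
ee_rot: [0.713, -0.702, -0.001, 0.0]
contact_force: [-0.4, -0.3, -0.9]
gripper_width: 13.0
grasp_force: 58.9
```

Run:
```python
from h import *
s=arm.read_state(); print({k:np.round(s[k],3) for k in("clock","position","ee_rot","contact_force","gripper_width","grasp_force")})
w=cams.get_image("wrist"); a=w["frame"]; b=cams.get_image("scene")["frame"][40:240,110:310]; print(np.round(w["T"],3).tolist())
o=np.zeros((420,800,3),np.uint8); o[:,:400]=a[:,:400]; o[:400,400:]=cv2.resize(b,(400,400),interpolation=cv2.INTER_CUBIC)
cv2.imwrite("pics/c4.png",o); np.save("w4.npy",a); import pickle; pickle.dump(w,open("w4.pkl","wb"))
```

```text
{'clock': np.float64(6.617), 'position': array([ 467.992, -139.848,  294.755]), 'ee_rot': array([ 0.713, -0.702, -0.001,  0.   ]), 'contact_force': array([-0.421, -0.297, -0.859]), 'gripper_width': np.float64(12.968), 'grasp_force': np.float64(58.906)}
[[-1.0, 0.015, 0.005, 468.748], [-0.015, -0.96, -0.278, -211.418], [0.0, -0.278, 0.961, 436.937], [0.0, 0.0, 0.0, 1.0]]
```

View pics/c4.png

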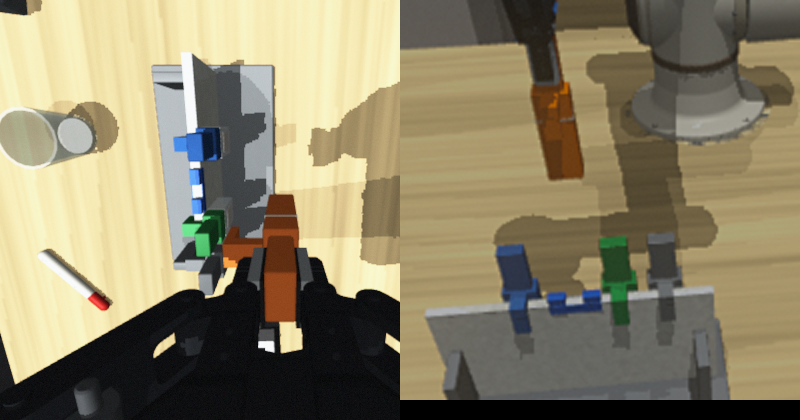

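The wrist view shows saddle blocks at (197,175) and (197,205) with the white notch between them, and the held hook at about (240,245), level and unobstructed. Measuring notch, hook and board line.

Run:
```python
from h import *
import pickle
w=pickle.load(open("w4.pkl","rb")); f=w["frame"]; h=cv2.cvtColor(f,cv2.COLOR_BGR2HSV)
bl=cv2.inRange(h,(100,120,50),(130,255,255)); 
for u in (192,194,196,198,200,202): print("blue rows",u,[int(v) for v in np.where(np.diff((bl[160:225,u]>0).astype(int)))[0]+160.5])
print("col196 S",h[160:222,196,1].tolist()); print("V",h[160:222,196,2].tolist())
for v in (168,176,184,188,192,200,206): print("row",v,np.where(bl[v,180:215]>0)[0][[0,-1]]+180 if bl[v,180:215].any() else None, f[v,180:215].astype(int).mean(1).astype(int).tolist())
og=cv2.inRange(h,(3,120,40),(22,255,255))
for u in range(222,264,4): 
    r=np.where(og[220:290,u]>0)[0]+220; print("hook",u,(r.min(),r.max()) if len(r) else None,h[220:290:5,u,2].tolist())
```

```text
blue rows 192 [160, 168, 184, 198, 209]
blue rows 194 [160, 168, 184, 198, 213]
blue rows 196 [160, 168, 184, 198, 213]
blue rows 198 [160, 168, 184, 198, 213]
blue rows 200 [160, 168, 183, 198, 213]
blue rows 202 [161, 167, 186, 197, 211]
col196 S [183, 52, 3, 1, 1, 1, 2, 3, 21, 176, 170, 163, 164, 166, 161, 165, 165, 165, 161, 162, 160, 159, 159, 162, 135, 28, 2, 2, 2, 2, 1, 1, 2, 2, 2, 2, 2, 7, 86, 185, 166, 159, 157, 160, 160, 159, 158, 160, 158, 162, 160, 162, 163, 136, 29, 2, 2, 2, 2, 2, 17, 78]
V [192, 193, 241, 250, 250, 250, 250, 231, 119, 167, 234, 244, 243, 244, 244, 244, 244, 243, 244, 244, 245, 245, 245, 245, 246, 249, 251, 251, 250, 251, 250, 250, 250, 251, 251, 251, 240, 175, 110, 172, 241, 249, 249, 249, 249, 248, 249, 248, 249, 248, 249, 248, 249, 249, 249, 251, 251, 251, 251, 239, 165, 78]
row 168 [202 202] [188, 188, 188, 190, 190, 190, 190, 189, 187, 169, 187, 216, 224, 164, 111, 113, 114, 112, 111, 111, 81, 51, 37, 52, 73, 76, 72, 73, 77, 72, 76, 76, 76, 73, 74]
row 176 [190 203] [188, 186, 190, 188, 189, 191, 189, 191, 189, 185, 173, 174, 173, 172, 175, 164, 159
[... 1404 characters left out ...]
238 (np.int64(227), np.int64(263)) [67, 69, 77, 78, 97, 147, 150, 151, 129, 19, 24, 15, 15, 16]
hook 242 (np.int64(238), np.int64(258)) [66, 68, 70, 69, 100, 150, 148, 150, 19, 19, 27, 18, 17, 19]
hook 246 (np.int64(238), np.int64(257)) [67, 65, 69, 120, 91, 147, 149, 146, 17, 13, 23, 12, 22, 19]
hook 250 (np.int64(238), np.int64(257)) [69, 69, 69, 163, 95, 150, 151, 148, 19, 56, 68, 67, 71, 16]
hook 254 (np.int64(238), np.int64(247)) [69, 68, 119, 161, 96, 150, 68, 66, 69, 70, 70, 69, 74, 16]
hook 258 (np.int64(239), np.int64(247)) [68, 68, 160, 161, 95, 149, 71, 70, 70, 68, 72, 70, 73, 107]
hook 262 (np.int64(238), np.int64(247)) [69, 162, 123, 132, 92, 117, 69, 57, 42, 15, 18, 13, 16, 19]
```

Run:
```python
import pickle,cv2
w=pickle.load(open("w4.pkl","rb")); f=w["frame"]
cv2.imwrite("pics/c5.png",cv2.resize(f[125:275,170:310],None,fx=4,fy=4,interpolation=cv2.INTER_NEAREST))
```

```text
(no output)
```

View pics/c5.png

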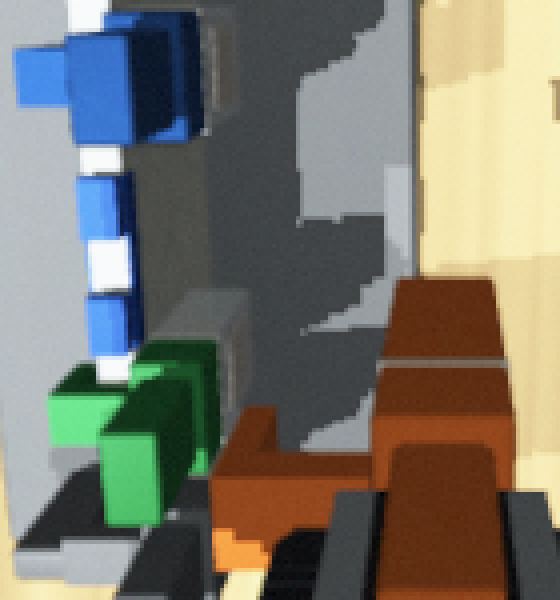

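Crop confirms two blue saddle blocks with a clean white notch (rows ~184.5–198.5 at column 196) and the hook's −y top edge at row ~243.8.

Run:
```python
from h import *
import pickle
w=pickle.load(open("w4.pkl","rb"))
for n,q,z in(("b1-",(195,168.8),132),("n-",(196.5,184.6),132),("n+",(197.5,198.8),132),("b2+",(198,213.3),132),("hook-",(230,243.8),285.5),("hook+",(228,268),285.5),
 ("boardL188",(191.8,188),125),("boardR188",(202.3,188),125),("lip end top",(223.3,245),285.5),("body top -y left",(263,241),285.5),("body -y right",(298,229),285.5)):
    print(n,onz(w,*q,z).round(1))
h=cv2.cvtColor(w["frame"],cv2.COLOR_BGR2HSV)
og=cv2.inRange(h,(3,120,40),(22,255,255)); print([ (v,np.where(og[v,205:270]>0)[0][[0,-1]]+205) for v in range(240,272,3) if og[v,205:270].any()])
# board white left/right edge far ends
m=cv2.inRange(h,(0,0,225),(180,40,255))
for v in (56,70,90,110,125,188,192,216):
    u=np.where(m[v,170:215]>0)[0]+170
    if len(u): P=[onz(w,x,v,125) for x in(u[0]-.3,u[-1]+.3)]; print(v,u[0],u[-1],np.round(P[0][:2],1),np.round(P[1][:2],1))
```

```text
b1- [ 554.7 -165.8  132. ]
n- [ 554.2 -149.3  132. ]
n+ [ 554.1 -134.2  132. ]
b2+ [ 554.5 -118.2  132. ]
hook- [ 494.9 -148.   285.5]
hook+ [ 496.5 -133.4  285.5]
boardL188 [ 561.4 -144.2  125. ]
boardR188 [ 550.2 -144.3  125. ]
lip end top [ 498.6 -147.2  285.5]
body top -y left [ 476.9 -149.9  285.5]
body -y right [ 458.1 -157.1  285.5]
[(240, array([224, 269])), (243, array([223, 269])), (246, array([222, 269])), (249, array([222, 269])), (252, array([222, 269])), (255, array([223, 269])), (258, array([223, 269])), (261, array([223, 269])), (264, array([223, 269])), (267, array([223, 269])), (270, array([264, 269]))]
56 181 191 [ 563.4 -271.5] [ 553.4 -271.7]
70 182 192 [ 563.4 -259.4] [ 553.2 -259.5]
90 184 193 [ 562.8 -241.5] [ 553.4 -241.6]
110 185 195 [ 563.2 -223. ] [ 552.6 -223.2]
125 187 196 [ 562.2 -208.7] [ 552.5 -208.8]
188 192 201 [ 561.5 -144.2] [ 551.2 -144.3]
192 193 201 [ 560.7 -139.8] [ 551.5 -139.9]
216 195 201 [ 560.3 -112.9] [ 553. -113.]
```

Request:
{"name": "servo_tool", "arguments": {"commands": [[[255, 0.002, -0.012, 0, 0, 0, 0], [255, 0, -0.018, 0, 0, 0, 0], [255, 0, -0.018, 0, 0, 0, 0], [255, 0, -0.014, 0, 0, 0, 0], [255, 0, -0.009, 0, 0, 0, 0], [255, 0, 0, 0, 0, 0, 0], [255, 0, 0, 0, 0, 0, 0], [255, 0, 0, 0, 0, 0, 0], [255, 0, 0, 0, 0, 0, 0]]]}}

```text
clock: 7.47
position: [538.5, -141.2, 295.6]
ee_rot: [0.712, -0.702, -0.0, -0.0]
contact_force: [0.0, -0.0, -0.7]
gripper_width: 13.3
grasp_force: 59.0
```

Run:
```python
from h import *
import pickle
s=arm.read_state(); print({k:np.round(s[k],3) for k in("clock","position","ee_rot","contact_force","wrist_torque")})
S=cams.get_image("scene"); pickle.dump(S,open("s5.pkl","wb")); w=cams.get_image("wrist"); pickle.dump(w,open("w5.pkl","wb"))
h=cv2.cvtColor(S["frame"],cv2.COLOR_BGR2HSV); bl=cv2.inRange(h,(100,120,60),(130,255,255)); og=cv2.inRange(h,(3,150,60),(22,255,255))
for nm,m in(("bl",bl),("og",og)):
    m[:60]=0; m[230:]=0; m[:,:100]=0; m[:,280:]=0
    c,_=cv2.findContours(m,cv2.RETR_EXTERNAL,cv2.CHAIN_APPROX_NONE)
    print(nm,[cv2.boundingRect(x) for x in c if cv2.contourArea(x)>4])
o=np.zeros((600,800,3),np.uint8); a=cv2.resize(S["frame"][60:210,130:260],None,fx=4,fy=4,interpolation=cv2.INTER_NEAREST)[:600]; o[:,:520]=a
b=w["frame"][100:400,140:420]; o[:300,520:]=b; cv2.imwrite("pics/c6.png",o)
```

```text
{'clock': np.float64(7.467), 'position': array([ 538.549, -141.168,  295.567]), 'ee_rot': array([ 0.712, -0.702, -0.   , -0.   ]), 'contact_force': array([ 0.026, -0.026, -0.688]), 'wrist_torque': array([-0.009,  0.011, -0.028])}
bl [(184, 185, 27, 12), (161, 179, 18, 16), (159, 163, 12, 5)]
og [(171, 79, 28, 74)]
```

View pics/c6.png

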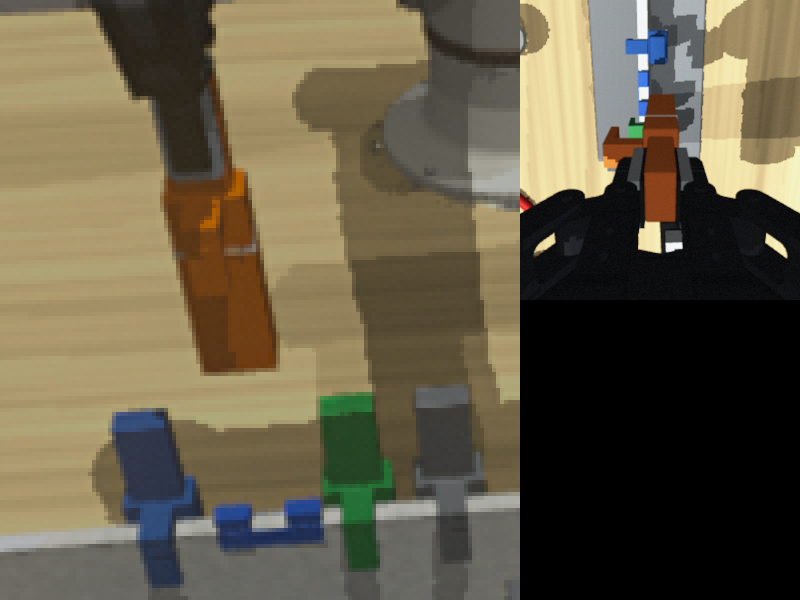

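Hook is over the saddle, clear of the neighbours on both sides. Descending to just above the saddle.

Request:
{"name": "servo_tool", "arguments": {"commands": [[[255, 0, 0, 0.015, 0, 0, 0], [255, 0, 0, 0.02, 0, 0, 0], [255, 0, 0, 0.02, 0, 0, 0], [255, 0, 0, 0.02, 0, 0, 0], [255, 0, 0, 0.02, 0, 0, 0], [255, 0, 0, 0.015, 0, 0, 0], [255, 0, 0, 0.006, 0, 0, 0], [255, 0, 0, 0, 0, 0, 0], [255, 0, 0, 0, 0, 0, 0], [255, 0, 0, 0, 0, 0, 0]]]}}

```text
clock: 8.4
position: [540.1, -141.4, 180.8]
ee_rot: [0.712, -0.702, 0.001, -0.001]
contact_force: [-0.5, -0.8, -1.0]
gripper_width: 13.5
grasp_force: 59.0
```

Run:
```python
from h import *
s=arm.read_state(); print({k:np.round(s[k],3) for k in("clock","position","ee_rot","contact_force","wrist_torque")})
S=cams.get_image("scene"); w=cams.get_image("wrist"); h=cv2.cvtColor(w["frame"],cv2.COLOR_BGR2HSV)
o=np.zeros((600,800,3),np.uint8); o[:480,:400]=cv2.resize(S["frame"][120:216,150:230],None,fx=5,fy=5,interpolation=cv2.INTER_NEAREST)
o[:600,400:]=cv2.resize(w["frame"][100:300,170:303],(400,600),interpolation=cv2.INTER_NEAREST); cv2.imwrite("pics/c7.png",o)
print(np.round(w["T"],3).tolist())
```

```text
{'clock': np.float64(8.4), 'position': array([ 540.112, -141.36 ,  180.784]), 'ee_rot': array([ 0.712, -0.702,  0.001, -0.001]), 'contact_force': array([-0.507, -0.849, -0.958]), 'wrist_torque': array([ 0.029, -0.031,  0.027])}
[[-1.0, 0.015, 0.001, 540.211], [-0.015, -0.961, -0.277, -212.815], [-0.004, -0.277, 0.961, 323.02], [0.0, 0.0, 0.0, 1.0]]
```

View pics/c7.png

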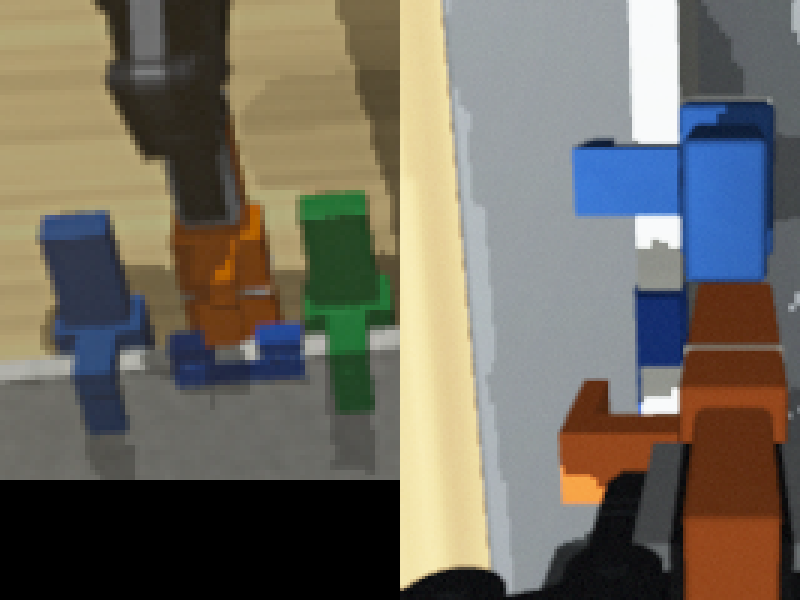

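Scene: the lip is directly above the notch gap between the saddle blocks. Wrist: board runs under the hook slot; block edge at row ≈222, hook's −y top edge at row ≈247. Checking numbers.

Run:
```python
from h import *
w=cams.get_image("wrist"); c=lambda x,y:(170+(x-400)/400*133,100+y/3)
z=180.8-94.3+85
for n,q,zz in(("block1 -y",(660,290),132),("block1 +y edge",(660,367),132),("board L",(637,390),125),("board R(at 250)",(684,262),125),("hook -y top",(620,440),z),("hook -y topL",(562,433),z),("hook +y",(580,503),z),("body L",(681,430),z),("lip end",(561,450),z)):
    print(n,onz(w,*c(*q),zz).round(1))
h=cv2.cvtColor(w["frame"],cv2.COLOR_BGR2HSV); u=257
print(u,h[190:256,u].tolist())
```

```text
block1 -y [ 555.5 -166.6  132. ]
block1 +y edge [ 555.6 -148.8  132. ]
board L [ 561.6 -140.7  125. ]
board R(at 250) [ 550.6 -171.4  125. ]
hook -y top [ 559.8 -147.9  171.5]
hook -y topL [ 570.3 -149.1  171.5]
hook +y [ 567.5 -135.1  171.5]
body L [ 548.7 -150.   171.5]
lip end [ 570.6 -145.7  171.5]
257 [[38, 14, 146], [35, 10, 148], [39, 12, 149], [39, 12, 147], [47, 12, 150], [43, 12, 147], [104, 28, 119], [111, 158, 79], [112, 197, 75], [111, 210, 96], [111, 209, 111], [112, 201, 113], [111, 207, 112], [112, 205, 113], [111, 216, 110], [112, 206, 110], [111, 207, 111], [111, 204, 110], [112, 209, 110], [112, 205, 112], [111, 209, 110], [112, 202, 111], [111, 204, 110], [112, 206, 109], [112, 210, 108], [112, 206, 109], [111, 210, 107], [111, 215, 109], [112, 213, 110], [112, 202, 111], [111, 213, 109], [111, 184, 112], [113, 47, 129], [30, 7, 147], [39, 12, 149], [34, 12, 148], [39, 12, 148], [41, 14, 150], [41, 14, 147], [42, 9, 149], [41, 14, 151], [35, 10, 148], [80, 3, 228], [105, 2, 251], [105, 2, 251], [105, 2, 251], [105, 2, 251], [0, 1, 227], [11, 133, 111], [11, 217, 94], [10, 198, 99], [10, 194, 100], [10, 199, 96], [11, 214, 94], [10, 206, 125], [11, 205, 149], [10, 206, 150], [8, 147, 118], [102, 18, 70], [90, 11, 70], [110, 11, 68], [105, 7, 71], [108, 18, 71], [102, 19, 68], [105, 7, 70], [98, 15, 68]]
```

Request:
{"name": "servo_tool", "arguments": {"commands": [[[255, 0, 0, 0.008, 0, 0, 0], [255, 0, 0, 0.008, 0, 0, 0], [255, 0, 0, 0.006, 0, 0, 0], [255, 0, 0, 0.003, 0, 0, 0], [255, 0, 0, 0, 0, 0, 0], [255, 0, 0, 0, 0, 0, 0]]]}}

```text
clock: 9.05
position: [539.2, -141.3, 153.9]
ee_rot: [0.712, -0.702, -0.0, 0.0]
contact_force: [0.5, -0.4, -0.9]
gripper_width: 13.3
grasp_force: 58.9
```

Request:
{"name": "servo_tool", "arguments": {"commands": [[[255, 0, 0, 0.001, 0, 0, 0], [255, 0, 0, 0.001, 0, 0, 0], [255, 0, 0, 0.001, 0, 0, 0], [255, 0, 0, 0.001, 0, 0, 0], [255, 0, 0, 0, 0, 0, 0]]]}}

```text
clock: 9.47
position: [539.2, -141.2, 150.2]
ee_rot: [0.712, -0.702, -0.0, 0.0]
contact_force: [-1.3, 0.2, -1.4]
gripper_width: 13.3
grasp_force: 58.9
```

Request:
{"name": "servo_tool", "arguments": {"commands": [[[255, 0, 0, 0.001, 0, 0, 0], [255, 0, 0, 0.001, 0, 0, 0], [255, 0, 0, 0, 0, 0, 0]]]}}

```text
clock: 9.72
position: [539.1, -141.2, 148.1]
ee_rot: [0.712, -0.702, -0.0, 0.0]
contact_force: [-0.7, 0.4, -1.4]
gripper_width: 13.5
grasp_force: 58.9
```

Request:
{"name": "servo_tool", "arguments": {"commands": [[[255, 0, 0, 0.001, 0, 0, 0], [255, 0, 0, 0.001, 0, 0, 0], [255, 0, 0, 0, 0, 0, 0]]]}}

```text
clock: 9.97
position: [539.1, -141.2, 146.1]
ee_rot: [0.712, -0.702, -0.0, 0.0]
contact_force: [0.1, 0.5, 0.2]
gripper_width: 13.3
grasp_force: 58.9
```

Request:
{"name": "servo_tool", "arguments": {"commands": [[[255, 0, 0, 0.0007, 0, 0, 0], [255, 0, 0, 0.0007, 0, 0, 0], [255, 0, 0, 0, 0, 0, 0], [255, 0, 0, 0, 0, 0, 0]]]}}

```text
clock: 10.3
position: [539.2, -141.2, 144.8]
ee_rot: [0.712, -0.702, -0.0, 0.0]
contact_force: [-0.3, 0.8, -0.4]
gripper_width: 13.4
grasp_force: 58.9
```

Request:
{"name": "servo_tool", "arguments": {"commands": [[[255, 0, 0, 0.0005, 0, 0, 0], [255, 0, 0, 0.0005, 0, 0, 0], [255, 0, 0, 0, 0, 0, 0], [255, 0, 0, 0, 0, 0, 0]]]}}

```text
clock: 10.63
position: [539.3, -141.2, 144.4]
ee_rot: [0.712, -0.702, 0.0, -0.0]
contact_force: [-0.7, 1.3, 2.3]
gripper_width: 13.5
grasp_force: 59.5
```

Contact of about 2 N at TCP z 144.4, the predicted seated height (block tops would have stopped it 7 mm higher). Checking numerically before release.

```bash
cat > chk.py <<'E'
from h import *
s=arm.read_state(); print({k:np.round(s[k],3) for k in("clock","position","contact_force","wrist_torque","gripper_width")})
S=cams.get_image("scene"); h=cv2.cvtColor(S["frame"],cv2.COLOR_BGR2HSV)
for nm,lo,hi in(("og",(3,150,60),(22,255,255)),("gr",(45,100,50),(85,255,255)),("bl",(100,120,50),(130,255,255))):
    m=cv2.inRange(h,lo,hi); m[:140]=0; m[215:]=0; m[:,:150]=0; m[:,250:]=0
    c,_=cv2.findContours(m,cv2.RETR_EXTERNAL,cv2.CHAIN_APPROX_NONE); print(nm,[cv2.boundingRect(x) for x in c if cv2.contourArea(x)>3])
print("lip bottom seated predicted",proj(S,(570,-142,105)).round(1),"if on blocks",proj(S,(570,-142,112)).round(1))
E
python3 chk.py
```

```text
{'clock': np.float64(10.633), 'position': array([ 539.332, -141.229,  144.364]), 'contact_force': array([-0.74 ,  1.329,  2.256]), 'wrist_torque': array([0.296, 0.375, 0.038]), 'gripper_width': np.float64(13.501)}
og [(188, 167, 19, 37)]
gr [(210, 158, 19, 44)]
bl [(185, 187, 7, 10), (201, 185, 10, 11), (161, 180, 18, 15), (159, 163, 12, 5)]
lip bottom seated predicted [197.  203.5] if on blocks [196.4 200.8]
```

Lip bottom at row 204 matches seated. Releasing gently.

Request:
{"name": "servo_tool", "arguments": {"commands": [[[200, 0, 0, 0, 0, 0, 0], [190, 0, 0, 0, 0, 0, 0], [170, 0, 0, 0, 0, 0, 0], [140, 0, 0, 0, 0, 0, 0], [100, 0, 0, 0, 0, 0, 0], [60, 0, 0, 0, 0, 0, 0], [60, 0, 0, 0, 0, 0, 0], [60, 0, 0, 0, 0, 0, 0]]]}}

```text
clock: 11.35
position: [539.3, -141.2, 143.9]
ee_rot: [0.712, -0.702, 0.0, -0.0]
contact_force: [-0.3, -0.0, -0.4]
gripper_width: 65.5
grasp_force: 0.0
```

```bash
python3 chk.py
```

```text
{'clock': np.float64(11.35), 'position': array([ 539.269, -141.238,  143.902]), 'contact_force': array([-0.279, -0.032, -0.359]), 'wrist_torque': array([-0.011, -0.038,  0.02 ]), 'gripper_width': np.float64(65.491)}
og [(192, 188, 10, 15), (196, 158, 11, 26)]
gr [(210, 158, 19, 44)]
bl [(184, 187, 8, 10), (201, 185, 10, 11), (161, 180, 18, 16), (159, 163, 12, 5)]
lip bottom seated predicted [197.  203.5] if on blocks [196.4 200.8]
```

Request:
{"name": "servo_tool", "arguments": {"commands": [[[60, 0, 0, -0.01, 0, 0, 0], [60, 0, 0, -0.015, 0, 0, 0], [60, 0, 0, -0.02, 0, 0, 0], [60, 0, 0, -0.025, 0, 0, 0], [60, 0, 0, -0.03, 0, 0, 0], [60, 0, 0, -0.03, 0, 0, 0], [60, 0, 0, -0.02, 0, 0, 0], [60, 0, 0, 0, 0, 0, 0], [60, 0, 0, 0, 0, 0, 0], [60, 0, 0, 0, 0, 0, 0]]]}}

```text
clock: 12.23
position: [538.7, -141.1, 293.6]
ee_rot: [0.712, -0.702, -0.001, 0.0]
contact_force: [0.3, 0.6, -1.0]
gripper_width: 65.4
grasp_force: 0.0
```

```bash
cat >> chk.py <<'E'
w=cams.get_image("wrist"); h=cv2.cvtColor(w["frame"],cv2.COLOR_BGR2HSV)
for nm,lo,hi in(("og",(3,150,60),(22,255,255)),("gr",(45,100,50),(85,255,255)),("bl",(100,120,50),(130,255,255))):
    m=cv2.inRange(h,lo,hi); c,_=cv2.findContours(m,cv2.RETR_EXTERNAL,cv2.CHAIN_APPROX_NONE); print("w",nm,[cv2.boundingRect(x) for x in c if cv2.contourArea(x)>15])
for P in((539-7,-154,177),(539+7,-130,177),(556,-149,135),(556,-135,135)): print(P,proj(w,P).round(1))
E
python3 chk.py
```

```text
{'clock': np.float64(12.233), 'position': array([ 538.699, -141.079,  293.564]), 'contact_force': array([ 0.255,  0.594, -1.03 ]), 'wrist_torque': array([ 0.03 ,  0.032, -0.035]), 'gripper_width': np.float64(65.433)}
og [(186, 159, 21, 45)]
gr [(210, 158, 19, 44)]
bl [(184, 186, 8, 11), (201, 185, 10, 11), (161, 182, 18, 13), (159, 163, 10, 5)]
lip bottom seated predicted [197.  203.5] if on blocks [196.4 200.8]
w og [(113, 396, 35, 24), (249, 168, 40, 50)]
w gr [(248, 218, 39, 42)]
w bl [(258, 202, 11, 14), (0, 176, 38, 155), (257, 171, 12, 16), (245, 130, 42, 35), (14, 0, 46, 6)]
(532, -154, 177) [286.8 192.7]
(546, -130, 177) [270.8 218.3]
(556, -149, 135) [262.3 188.1]
(556, -135, 135) [262.3 201.3]
```

```bash
python3 -c "
from bench import ticket
print(ticket.job_done())"
```

```text
the job is handed in; nothing more can be done
None
```

The orange case hangs fully home in the saddle notch, with no sign in the images that the neighbouring cases moved; the arm has let go and is clear, and the job was handed in at about 12 s on the clock.

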